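# Release the transport lock and slide the plate carriage in

### The job

The plate carriage of the white imager is held by its transport lock. Pull the black lock knob straight up to unlock it, turn it clockwise until its orange pointer lies over the green mark, and push it fully back down; then push the carriage by its blue tab all the way in under the hood, until it stops. Leave the bottle, the tip box and the beaker where they stand.

Things in the scene. Friction and masses are not known exactly. Their poses are not given: they have to be found in the camera images.
- imager: White bench-top imager, fixed. Origin on the bench under the deck; z up. In its frame (mm): base x -150..150, y -330..190, flat deck 50 above the bench; hood at y -330..-90 over the whole width, top 190 above the bench (screen 200), with a tunnel for the carriage at x 0..144, 50 high over the deck. Lock knob axis at x -85, y 50.
- free_mark (a point): Tip of the goal position of the pointer, on the deck, at the green mark, 85 mm from the knob axis towards the hood (imager's -y). A red mark lies 0.25 rad clockwise (seen from above) from the imager's +x. Round the knob a toothed dark collar, radius 36 to 48 mm, 14 mm high, has one gap at each mark; the pointer drops into a gap with about 0.15 rad of play either side.
- lock_grip (a point): On the axis of the black lock knob, middle of its grip bar, 42 mm above the deck with the knob down; moves with the knob. Bar: 60 mm long along this frame's x, 16 wide along y, 44 high, lower edge 28 below and top edge 16 above this point; under it a 60 mm round skirt. Orange pointer, 12 wide, 10 high, reaches 85 mm from the axis along +x, 35 mm below this point. z up.
- lock_pull (a joint): How far the knob is pulled up: 0 = fully down, 0.020 m = fully up. No spring: it stays where it is left (about 4 N of friction, plus 1.4 N of weight). The knob turns only when pulled up more than 12 mm, out of the collar, and goes down only where the pointer meets a gap.
- lock_turn (a joint): Angle of the knob's pointer, rad, clockwise seen from above from the imager's +x: 0.25 is the red (locked) mark, 1.571 the green (free) mark; limits 0 and 2.1. It starts near the red mark, 0.15 to 0.35. Stays where left; about 0.06 N m of friction.
- push_tab (a point): Outer face (away from the hood) of the carriage's upright blue push tab: middle of its width, 105 mm above the bench. Tab 85 mm wide along this frame's x, 10 thick along y, top edge 15 above this point, foot 39 below; frame parallel to the imager's. Push it along -y. The carriage is an aluminium slide 135 x 220 mm carrying a white plate.
- carriage (a joint): How far the carriage has slid towards the hood (imager's -y): 0 = fully out, 0.130 m = all the way in, against its stop. Starts 0 to 0.015. About 2.5 N of friction; with the lock at the red mark the pointer blocks a catch on it within 50 mm.
- tip_box: Bystander: blue box with pale lid, 122 x 84 x 64 mm, loose. Origin under its middle.
- reagent: Bystander: amber bottle, 68 mm wide, 150 mm tall, loose. Origin under its middle.
- beaker: Bystander: white beaker, 76 mm wide, 90 mm tall, loose. Origin under its middle.

How it is judged:
By the outcome, as a careful person would: the job done as asked, in the order asked, and still so for the second after the job is handed in, with the robot touching nothing.
It also fails if it takes over 53 s, if anything falls off the work surface, if the arm or the gripper's body presses on something with over 40 N, if the wrist force passes 120 N, or if a joint passes its speed limit or range.

### The arm

A 7-joint arm with a two-finger parallel gripper is mounted at the origin on the work surface. World frame = base frame: x ahead of the robot, y to its left, z up, the work surface at z = 0. Lengths are in m, angles in degrees, forces in N, time in s.
With the tool pointing down it reaches from about 0.425 to 0.95 m from the base axis. Payload 4.7 kg.
Tool frame: the origin (TCP) lies on the centre line of the jaws, within the pads' length; the fingertips stand 8 mm ahead of it and the grasp point (between the pads) lies 11 mm behind it; z points along the fingers, x is the direction in which the jaws open and shut, and the axes are right-handed (so a half turn about z gives the same grasp; the last joint's range is limited). The gripper opens to 85 mm and grips with 20 to 120 N. Pads are 22 mm wide; open, the fingers measure 114 mm over their backs; the gripper's body (76 mm by 85 mm) begins 54 mm behind the grasp point. The pads swing forward as they close: fully open they stand 13 mm farther back than shut.
Start: joints at [-68.062, 26.849, -2.785, 87.806, 1.381, 65.374, -4.715], TCP at [0.27, 0.619, 0.239] pointing down, gripper open.
Joint ranges: [-148.3, 148.3], [-19.14, 114.17], [-79.39, 73.82], [5.75, 140.21], [-59.74, 239.74], [12.07, 113.84], [-152.46, 152.46]. Speed limits (degrees/s): [147.25, 147.25, 180, 180, 180, 180, 180].

### API

Orientations are given as a 3x3 rotation matrix whose columns are the frame's x, y, z axes.
In Python, from bench import state, optics, workorder gives the robot as it stands.
- The arm moves only by the tool carry_out, never from a script. Its argument "commands" is a list of rows, each a list of 4 numbers: the shift along the tool's x, y, z in mm, then the turn about the tool's z in rad. In form: [[dx, dy, dz, spin], ...]. A call has 1 to 20 rows; each row shifts and turns the commanded pose from where the row before left it, along the tool's axes as they then stand; what a row does not reach is not made up. A row lasts 1/12 s, in which the tool goes at most 41.7 mm and 7.16 degrees, less where a joint would pass 70% of its speed; a pose out of reach is approached as far as the arm can. A call is refused whole if a number of a shift passes 41.7 or a number of a turn 0.125, either way. A call with a gripper value outside its range is refused whole. "jaw" is the finger opening in mm, from 0 to 85.4, set as the call begins (left out, the last holds). The fingers move at their own pace and stop on an object; "grip_force" is the grip in N (left out, the last holds). Time passes only in rows, so rows that do not move let the fingers close. It gives the time, the measured TCP pose, the force and the opening at its end, in the units of the state.
- state(): the state, without advancing time (a new reading comes with each control period).
- optics.get_image(name): name is "side" or "top"; returns the picture (400x640x3 uint8, red, green, blue); there is no depth.
- optics.camera_model(name): a dict with "vertical_fov" (degrees; the focal length in pixels is half the picture's height over the tangent of half this angle, whatever the lens; pixels are square), "cx", "cy" (the principal point, pixels), "rvec" (rotation vector, rad) and "tvec" (3), from world to camera coordinates, as OpenCV has them. Camera axes: x right, y down, z forward; pixel columns grow to the right and rows downward; lengths in m; the calibration is good to about 2 mm. A picture is of the moment at which its call begins. camera_model takes no time and is no camera call.
- workorder.job_done(): hands the job in, once; it reports no verdict.
The state is a dict: "time_s": time; "q": joint angles; "qd": joint speeds; "joint_efforts": joint torques, N m; "tcp_pos": TCP position; "tool_rot": TCP orientation; "ft_force": force on the tool from outside, world axes, zero at the start; "ft_torque": the same for the moment, N m; "gripper_width": finger opening in m.
Only numpy, scipy, OpenCV 4.12 (cv2) and the standard library are available. Lean on these libraries where they do the work, as an engineer would, in place of code of your own. Each camera call takes 0.05 s, during which the arm holds its last target.

## Working session

There is one attempt and no reset: what is moved stays moved. The work goes in short steps, Python scripts to look and compute and a tool call to move; the robot and the scene stay as the last step left them, time stands still between calls to the robot, and variables do not carry over. Pictures are saved under pics/ and viewed, and the job is handed in when it is done.

Besides the shell and the picture viewer there is one more tool, called after "Call:" as name([rows], argument=value, ...), one row to a line, values as JSON. carry_out: Moves the arm, as the interface text tells. Its arguments: {"type":"object","properties":{"commands":{"type":"array"},"jaw":{"type":"number"},"grip_force":{"type":"number"}},"required":["commands"]}

```bash
ls; mkdir -p pics; python3 - <<'E'
from bench import state, optics, workorder
import cv2,json
s=state(); print(s['time_s'],s['tcp_pos'],s['tool_rot'],s['gripper_width'],s['ft_force'])
for n in('side','top'):
    im=optics.get_image(n); cv2.imwrite(f'pics/{n}0.png',im[:,:,::-1]); print(n,optics.camera_model(n))
E
```

```text
pics
0.0 [0.26990711 0.61804128 0.23825575] [[ 4.00198597e-01  9.16428133e-01 -7.48835527e-04]
 [ 9.16426245e-01 -4.00199293e-01 -1.86083645e-03]
 [-2.00500632e-03  5.84516042e-05 -9.99997988e-01]] 0.08520801539150859 [ 0.24772299 -0.37375385 -0.43182255]
side {'vertical_fov': 48.57770764932364, 'cx': 311.9292855201859, 'cy': 209.30991862086944, 'rvec': array([ 2.26289586, -0.73123713,  0.32957528]), 'tvec': array([-0.37061207,  0.37657813,  0.80824333])}
top {'vertical_fov': 42.287420678283446, 'cx': 323.60750727070996, 'cy': 202.6958504330178, 'rvec': array([ 2.22546411, -2.17860336,  0.04713086]), 'tvec': array([0.14580374, 0.56428911, 1.1579963 ])}
```

View pics/side0.png

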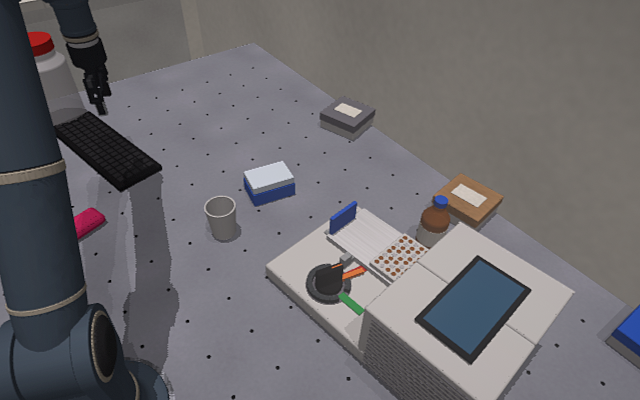

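View pics/top0.png

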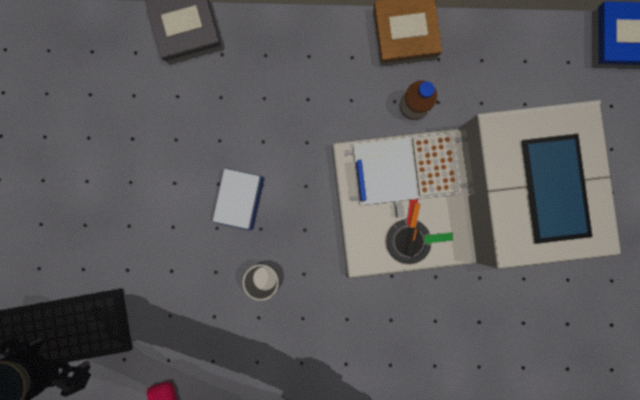

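The top view shows the imager at columns 335–620, the knob near (409,240), the green mark near (438,238) and the blue tab near (361,180). I'll enlarge both views.

```bash
python3 - <<'E'
import cv2
t=cv2.imread('pics/top0.png')[95:285,325:485]; cv2.imwrite('pics/topc.png',cv2.resize(t,None,fx=3.15,fy=3.15,interpolation=2)) 
t=cv2.imread('pics/top0.png')[190:290,330:490]; cv2.imwrite('pics/topk.png',cv2.resize(t,None,fx=5,fy=5,interpolation=2)) 
t=cv2.imread('pics/side0.png')[190:350,260:420]; cv2.imwrite('pics/sidec.png',cv2.resize(t,None,fx=3.75,fy=3.75,interpolation=2))
E
```

```text
(no output)
```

View pics/topc.png

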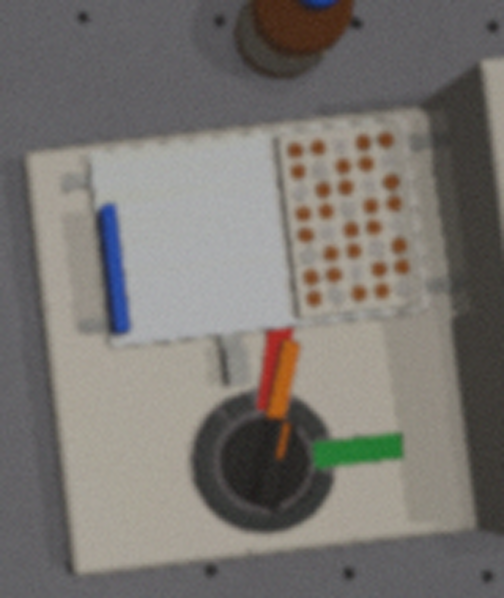

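View pics/topk.png

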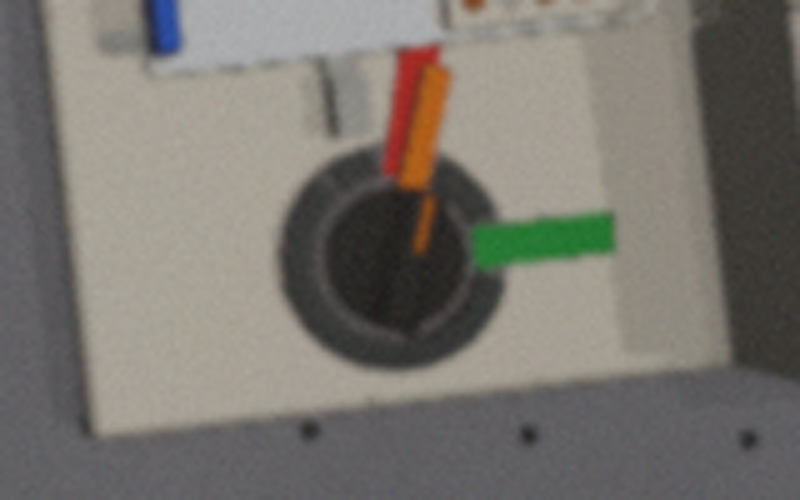

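View pics/sidec.png

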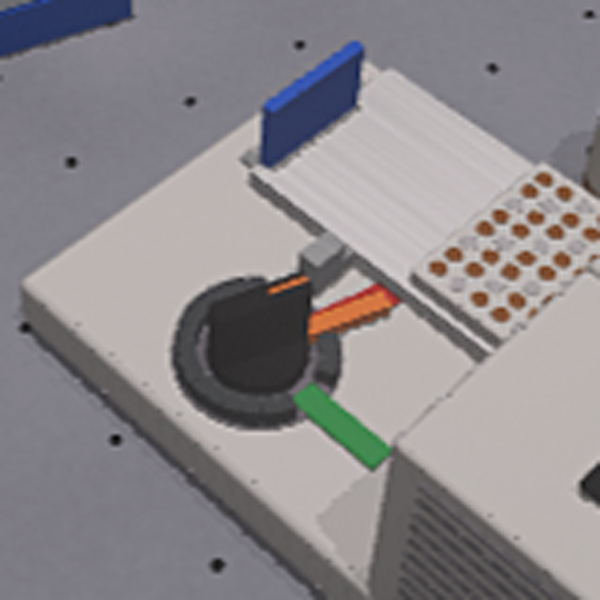

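```bash
cat > h.py <<'E'
import numpy as np,cv2
from bench import optics
def cam(n):
    m=optics.camera_model(n); f=200/np.tan(np.radians(m['vertical_fov']/2))
    K=np.array([[f,0,m['cx']],[0,f,m['cy']],[0,0,1.]]); return K,np.array(m['rvec']),np.array(m['tvec'])
C={n:cam(n) for n in('side','top')}
def proj(n,P):
    K,r,t=C[n]; return cv2.projectPoints(np.atleast_2d(P).astype(float),r,t,K,None)[0][:,0]
def ray(n,uv):
    K,r,t=C[n]; R=cv2.Rodrigues(r)[0]; return -R.T@t, R.T@np.linalg.solve(K,[uv[0],uv[1],1])
def onz(n,uv,z):
    o,d=ray(n,uv); return o+d*(z-o[2])/d[2]
E
cat > fit.py <<'E'
from h import *
from scipy.optimize import least_squares
def crop(u,s,o): return (np.array(u)+.5)/s-.5+np.array(o)
tc=lambda *u:crop(u,3.15,(325,95)); tk=lambda *u:crop(u,5,(330,190)); sc=lambda *u:crop(u,3.75,(260,190))
obs=[('top',tc(27,155),(150,190,50)),('top',tc(75,573),(-150,190,50)),('top',tk(615,232),(-85,-35,51)),
('top',(480,115),(150,-90,190)),('top',(601,101),(150,-330,190)),('top',(497,267),(-150,-90,190)),('top',(620,252),(-150,-330,190)),
('side',sc(22,287),(-150,190,50)),('side',sc(400,440),(-150,-90,190)),('side',(460,226),(150,-90,190)),('side',(573,292),(150,-330,190)),('side',sc(382,460),(-85,-35,51))]
def W(p,P):
    c,s=np.cos(p[2]),np.sin(p[2]); P=np.atleast_2d(P)/1000.; return np.c_[c*P[:,0]-s*P[:,1]+p[0],s*P[:,0]+c*P[:,1]+p[1],P[:,2]]
def res(p): return np.concatenate([proj(n,W(p,P))[0]-u for n,u,P in obs])
a=onz('top',obs[0][1],.05);b=onz('top',obs[1][1],.05); d=a-b
th=np.arctan2(d[1],d[0])
if __name__=='__main__':
    m=onz('top',(409,240),.05); r=least_squares(res,[m[0],m[1],th],loss='soft_l1')
    p=r.x; print(p,np.degrees(p[2])); print(res(p).reshape(-1,2).round(1))
    for n in C: print(n,'cam',ray(n,(0,0))[0])
    c,s=np.cos(p[2]),np.sin(p[2]); 
    inv=lambda X:(np.array([[c,s],[-s,c]])@(X[:2]-p[:2])*1000).round(1)
    for nm,u,z in [('tab top ends',tc(100,206),.12),('',tc(115,333),.12),('pointer tip',tk(436,68),.062),('pointer root',tk(413,188),.062),('stripe far',tk(430,195),.108),('stripe near',tk(420,253),.108),('colL',tk(280,255),.064),('colR',tk(505,255),.064)]:
        X=onz('top',u,z); print(nm,X.round(4),inv(X))
    for nm,u,z in [('side tab',sc(264,106),.12),('',sc(358,43),.12),('stripe',sc(268,292),.108),('',sc(308,278),.108)]:
        X=onz('side',u,z); print(nm,X.round(4),inv(X))
    print('knob',W(p,(-85,50,92)),'green',W(p,(-85,-35,50)))
    np.save('p.npy',p)
E
python3 fit.py
```

```text
[ 0.57177611 -0.06978803  0.13982221] 8.011222736579054
[[ 0.1 -2.1]
 [ 1.3  1.5]
 [-3.9  0.1]
 [-1.  -1.7]
 [ 1.  -2.2]
 [ 2.5  1.3]
 [ 3.9  1.4]
 [-1.3 -1.9]
 [-1.5  0.6]
 [ 0.3 -5.1]
 [ 3.4 -0.3]
 [-3.2 -2.9]]
side cam [ 0.10384372 -0.45742426  0.84403863]
top cam [0.51377358 0.16004221 1.17943188]
tab top ends [0.6459 0.0924 0.12  ] [ 96.  150.3]
 [0.5631 0.0811 0.12  ] [ 12.4 150.6]
pointer tip [ 0.5622 -0.0437  0.062 ] [-5.8 27.1]
pointer root [ 0.5101 -0.0345  0.062 ] [-56.1  43.5]
stripe far [ 0.5075 -0.0336  0.108 ] [-58.6  44.8]
stripe near [ 0.4835 -0.0298  0.108 ] [-81.9  51.9]
colL [0.4801 0.0227 0.064 ] [-77.9 104.4]
colR [ 0.4822 -0.0742  0.064 ] [-89.4   8.1]
side tab [0.563 0.075 0.12 ] [ 11.5 144.6]
 [0.6456 0.0844 0.12  ] [ 94.6 142.4]
stripe [ 0.4841 -0.0309  0.108 ] [-81.4  50.7]
 [ 0.5084 -0.0362  0.108 ] [-58.1  42.1]
knob [[ 0.48063728 -0.03212219  0.092     ]] green [[ 0.49248349 -0.11629266  0.05      ]]
```

```bash
cat > fit2.py <<'E'
import fit; from fit import *
obs=[o for o in obs if o[2]!=(-85,-35,51)]
# collar top centre: from extents
obs+= [('top',tk(392.5,258),(-85,50,64))]
def pj(n,P,k):
    K,r,t=C[n]; return cv2.projectPoints(np.atleast_2d(P).astype(float),r,t,K,np.array([k,0,0,0.]))[0][:,0]
def res(v): return np.concatenate([pj(n,W(v[:3],P),v[3] if n=='top' else v[4])[0]-u for n,u,P in obs])
r=least_squares(res,[.572,-.068,.14,0,0],loss='soft_l1'); v=r.x; p=v[:3]
print(v); print(res(v).reshape(-1,2).round(1))
def onz2(n,u,z):
    K,rr,t=C[n]; k=v[3] if n=='top' else v[4]
    x=cv2.undistortPoints(np.array([[u]],float),K,np.array([k,0,0,0.]))[0,0]; R=cv2.Rodrigues(rr)[0]; d=R.T@np.r_[x,1]; o=-R.T@t
    return o+d*(z-o[2])/d[2]
c,s=np.cos(p[2]),np.sin(p[2]); 
inv=lambda X:(np.array([[c,s],[-s,c]])@(X[:2]-p[:2])*1000).round(1)
if __name__=='__main__':
  for n,nm,u,z in [('top','tab top ends',tc(100,206),.12),('top','',tc(115,333),.12),('top','tip',tk(436,68),.062),('top','root',tk(413,188),.062),('top','stripe far',tk(430,195),.108),('top','stripe near',tk(420,253),.108),('top','collar',tk(392.5,258),.064),
   ('top','green in',tk(472,247),.05),('top','green out',tk(615,232),.05),('side','side tab',sc(264,106),.12),('side','',sc(358,43),.12),('side','stripe',sc(268,292),.108),('side','',sc(308,278),.108),('side','green out',sc(382,460),.05)]:
    X=onz2(n,u,z); print(n,nm,X.round(4),inv(X))
  print('knob',W(p,(-85,50,92)),'green',W(p,(-85,-35,50)))
E
python3 fit2.py
```

```text
[ 0.57226276 -0.07032945  0.13260074 -0.03409163 -0.03679984]
[[ 0.8 -2.9]
 [ 1.   0.7]
 [-0.8 -1.3]
 [-1.2 -0.1]
 [ 1.5  1.2]
 [ 0.2  1.8]
 [-0.8 -2.5]
 [-2.   0.3]
 [ 0.4 -4.7]
 [ 0.1 -0.3]
 [ 2.8 -0.7]]
top tab top ends [0.6459 0.0924 0.12  ] [ 94.5 151.5]
top  [0.5631 0.0811 0.12  ] [ 10.9 151.3]
top tip [ 0.5622 -0.044   0.062 ] [-6.5 27.5]
top root [ 0.5101 -0.0347  0.062 ] [-56.9  43.5]
top stripe far [ 0.5075 -0.0338  0.108 ] [-59.4  44.8]
top stripe near [ 0.4834 -0.03    0.108 ] [-82.8  51.7]
top collar [ 0.4798 -0.026   0.064 ] [-85.8  56.2]
top green in [ 0.4848 -0.063   0.05  ] [-85.7  18.8]
top green out [ 0.4926 -0.1257  0.05  ] [-86.2 -44.3]
side side tab [0.563 0.075 0.12 ] [ 10.1 145.2]
side  [0.6457 0.0844 0.12  ] [ 93.2 143.6]
side stripe [ 0.484 -0.031  0.108] [-82.3  50.6]
side  [ 0.5084 -0.0363  0.108 ] [-58.8  42.2]
side green out [ 0.4936 -0.1257  0.05  ] [-85.3 -44.5]
knob [[ 0.48139832 -0.03200644  0.092     ]] green [[ 0.49263638 -0.11626026  0.05      ]]
```

Measured: knob axis ≈ (0.480, −0.030), pointer ≈ −10.5° world (turn ≈ 0.32), imager yaw ≈ 7.5°, tab outer-face centre ≈ imager (52, 151). Moving above the knob with the jaw across the bar.

Call:
carry_out([
  [0,0,0,-0.1145],
  [0,0,0,-0.1145],
  [-33.2,18,0,0],
  [-33.2,18,0,0],
  [-33.2,18,0,0],
  [-33.2,18,0,0],
  [-33.2,18,0,0],
  [-33.2,18,0,0],
  [-33.2,18,0,0],
  [-33.2,18,0,0],
  [-33.2,18,0,0],
  [-33.2,18,0,0],
  [-33.2,18,0,0],
  [-33.2,18,0,0],
  [-33.2,18,0,0],
  [-33.2,18,0,0],
  [-33.2,18,0,0],
  [-33.2,18,0,0],
  [-33.2,18,0,0],
  [-33.2,18,0,0],
], jaw=60)

```text
time_s: 1.77
tcp_pos: [0.48, -0.0298, 0.2392]
tool_rot: [[0.182, 0.983, -0.0], [0.983, -0.182, 0.0], [0.0, -0.0, -1.0]]
ft_force: [1.4, 0.5, -0.6]
gripper_width: 0.0599
```

```bash
cat > st.py <<'E'
from bench import state
import numpy as np
def show(target=None):
    s=state(); R=s['tool_rot']; print(s['time_s'],'tcp',s['tcp_pos'].round(4),'yaw x',np.degrees(np.arctan2(R[1][0],R[0][0])).round(2),'z',np.array(R)[:,2].round(3),'F',s['ft_force'].round(1),'T',s['ft_torque'].round(2),'w',round(s['gripper_width'],4),'q',np.round(s['q'],0))
    if target is not None: print('tool shift mm',(np.array(R).T@(np.array(target)-s['tcp_pos'])*1000).round(1))
E
python3 - <<'E'
from st import *; show([.480,-.0295,.083])
from bench import optics; import cv2
for n in('side','top'): 
    im=optics.get_image(n)[:,:,::-1]; t=im[150:330,260:460] if n=='side' else im[170:310,320:500]; cv2.imwrite(f'pics/{n}1.png',cv2.resize(t,None,fx=3,fy=3,interpolation=2))
E
```

```text
1.7667 tcp [ 0.48   -0.0298  0.2392] yaw x 79.53 z [-0.  0. -1.] F [ 1.4  0.5 -0.6] T [ 0.03 -0.01  0.01] w 0.0599 q [-17.   8.  18. 114.  -3.  58.  81.]
tool shift mm [ 2.000e-01 -1.000e-01  1.562e+02]
```

View pics/side1.png

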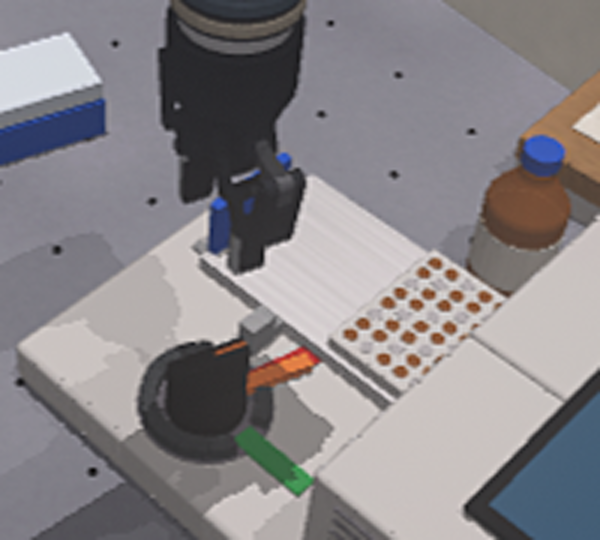

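View pics/top1.png

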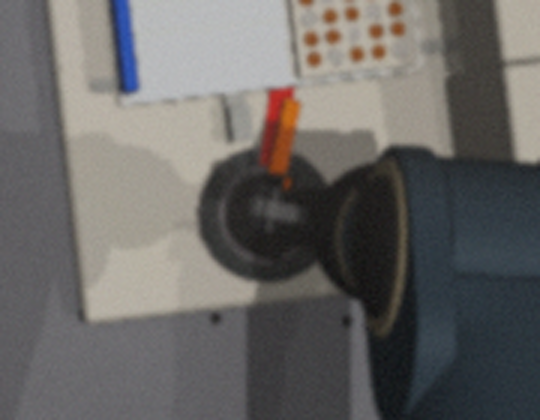

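The knob bar points along the pointer, and the jaws are square to it and above it. Descending part way.

Call:
carry_out([
  [0,0,20,0],
  [0,0,20,0],
  [0,0,20,0],
  [0,0,20,0],
  [0,0,20,0],
  [0,0,0,0],
  [0,0,0,0],
])

```text
time_s: 2.45
tcp_pos: [0.4793, -0.0275, 0.1386]
tool_rot: [[0.181, 0.983, -0.003], [0.983, -0.181, -0.0], [-0.001, -0.003, -1.0]]
ft_force: [-0.0, -0.1, 0.6]
gripper_width: 0.0595
```

```bash
python3 - <<'E'
from st import *; show([.480,-.0295,.083])
from bench import optics; import cv2
n='side'; im=optics.get_image(n)[:,:,::-1]; cv2.imwrite(f'pics/{n}2f.png',im);t=im[190:330,260:440]; cv2.imwrite(f'pics/{n}2.png',cv2.resize(t,None,fx=4,fy=4,interpolation=2))
E
```

```text
2.45 tcp [ 0.4793 -0.0275  0.1386] yaw x 79.56 z [-0.003 -0.    -1.   ] F [-0.  -0.1  0.6] T [-0.03 -0.04  0.02] w 0.0595 q [-16.  16.  17. 120.  -7.  44.  84.]
tool shift mm [-1.8  1.3 55.6]
```

View pics/side2.png

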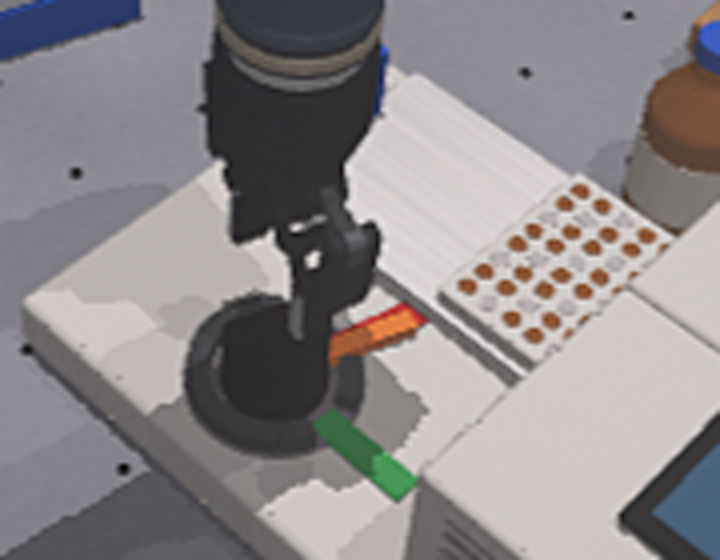

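View pics/side2f.png

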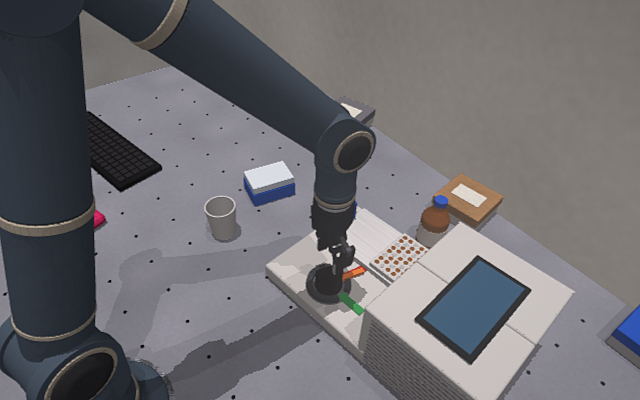

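Clear of the hood and aligned over the bar. I'll finish the descent and grip.

Call:
carry_out([
  [-1,0.5,14,0],
  [-0.8,0.5,14,0],
  [0,0,14,0],
  [0,0,12,0],
  [0,0,0,0],
  [0,0,0,0],
  [0,0,0,0],
])

```text
time_s: 3.08
tcp_pos: [0.4819, -0.0298, 0.0866]
tool_rot: [[0.182, 0.983, 0.003], [0.983, -0.182, 0.0], [0.001, 0.002, -1.0]]
ft_force: [-0.1, -0.1, 0.2]
gripper_width: 0.0599
```

```bash
python3 - <<'E'
from st import *; show([.480,-.0295,.083])
from bench import optics; import cv2
n='side'; im=optics.get_image(n)[:,:,::-1];t=im[190:330,260:440]; cv2.imwrite(f'pics/{n}3.png',cv2.resize(t,None,fx=4,fy=4,interpolation=2))
E
```

```text
3.0833 tcp [ 0.4819 -0.0298  0.0866] yaw x 79.53 z [ 0.003  0.    -1.   ] F [-0.1 -0.1  0.2] T [0.01 0.   0.01] w 0.0599 q [-14.  21.  15. 123.  -9.  37.  87.]
tool shift mm [-0.  -1.9  3.6]
```

View pics/side3.png

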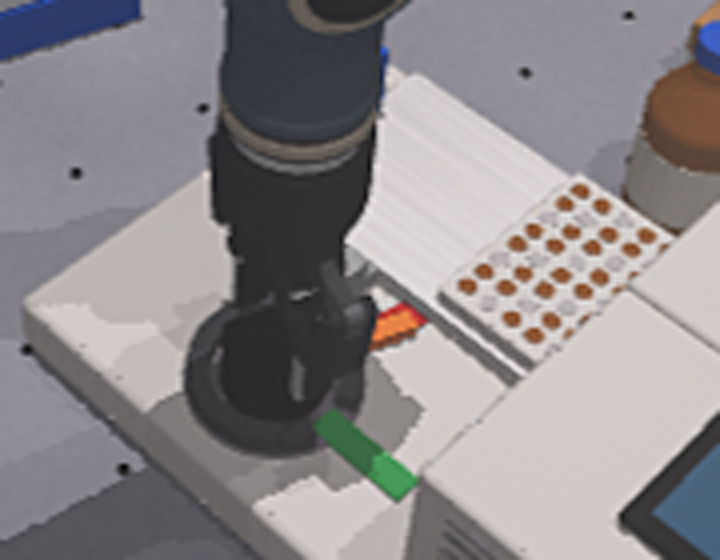

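Call:
carry_out([
  [0,-1.5,2,0],
  [0,0,0,0],
  [0,0,0,0],
  [0,0,0,0],
  [0,0,0,0],
  [0,0,0,0],
  [0,0,0,0],
  [0,0,0,0],
], jaw=0, grip_force=50)

```text
time_s: 3.8
tcp_pos: [0.4796, -0.0284, 0.0838]
tool_rot: [[0.181, 0.983, 0.0], [0.983, -0.181, 0.002], [0.002, 0.0, -1.0]]
ft_force: [-1.4, 4.2, 5.3]
gripper_width: 0.0152
```

```bash
python3 - <<'E'
from st import *; show()
E
```

```text
3.8 tcp [ 0.4796 -0.0284  0.0838] yaw x 79.57 z [ 0.     0.002 -1.   ] F [-1.4  4.2  5.3] T [ 0.77  0.34 -0.03] w 0.0152 q [-14.  21.  15. 123.  -9.  37.  87.]
```

Gripped at 15.2 mm. Now pulling straight up 18 mm.

Call:
carry_out([
  [0,0,-4,0],
  [0,0,-5,0],
  [0,0,-5,0],
  [0,0,-4,0],
  [0,0,0,0],
  [0,0,0,0],
])

```text
time_s: 4.3
tcp_pos: [0.4795, -0.0285, 0.1017]
tool_rot: [[0.181, 0.983, 0.0], [0.983, -0.181, 0.001], [0.001, 0.0, -1.0]]
ft_force: [-0.1, 5.9, 2.5]
gripper_width: 0.0155
```

```bash
python3 - <<'E'
from st import *; show()
from bench import optics; import cv2
n='side'; im=optics.get_image(n)[:,:,::-1];t=im[190:330,260:440]; cv2.imwrite(f'pics/{n}4.png',cv2.resize(t,None,fx=4,fy=4,interpolation=2))
E
```

```text
4.3 tcp [ 0.4795 -0.0285  0.1017] yaw x 79.57 z [ 0.     0.001 -1.   ] F [-0.1  5.9  2.5] T [ 1.19  0.11 -0.04] w 0.0155 q [-15.  20.  16. 122.  -8.  39.  86.]
```

View pics/side4.png

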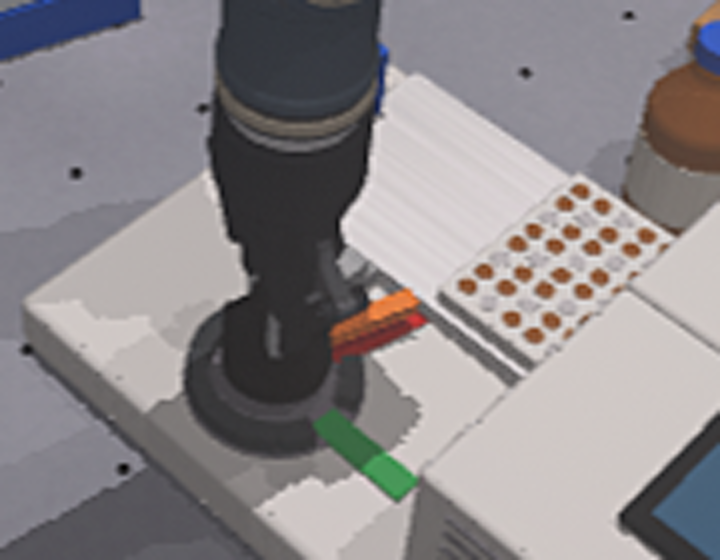

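The pointer is lifted clear of the collar. Turning clockwise in two stages.

Call:
carry_out([
  [1,0,0,0.08],
  [0,0,0,0.1],
  [0,0,0,0.1],
  [0,0,0,0.1],
  [0,0,0,0.1],
  [0,0,0,0.1],
  [0,0,0,0.1],
  [0,0,0,0.1],
  [0,0,0,0.08],
  [0,0,0,0],
  [0,0,0,0],
])

```text
time_s: 5.27
tcp_pos: [0.4799, -0.0275, 0.1017]
tool_rot: [[0.864, 0.504, 0.001], [0.504, -0.864, 0.001], [0.001, -0.001, -1.0]]
ft_force: [0.1, 5.2, 1.8]
gripper_width: 0.0153
```

```bash
python3 - <<'E'
from st import *; show()
E
```

```text
5.2667 tcp [ 0.4799 -0.0275  0.1017] yaw x 30.29 z [ 0.001  0.001 -1.   ] F [0.1 5.2 1.8] T [ 1.12 -0.1  -0.06] w 0.0153 q [-24.  21.  28. 123. -15.  40.  44.]
```

Call:
carry_out([
  [0,0,0,0.1],
  [0,0,0,0.1],
  [0,0,0,0.1],
  [0,0,0,0.1],
  [0,0,0,0],
  [0,0,0,0],
  [0,0,0,0],
])

```text
time_s: 5.85
tcp_pos: [0.4803, -0.0273, 0.1016]
tool_rot: [[0.992, 0.128, 0.001], [0.128, -0.992, 0.002], [0.001, -0.001, -1.0]]
ft_force: [2.2, 5.6, 0.4]
gripper_width: 0.0155
```

```bash
python3 - <<'E'
from st import *; show()
from bench import optics; import cv2
n='side'; im=optics.get_image(n)[:,:,::-1];t=im[190:330,260:440]; cv2.imwrite(f'pics/{n}5.png',cv2.resize(t,None,fx=4,fy=4,interpolation=2))
n='top'; im=optics.get_image(n)[:,:,::-1];t=im[190:290,330:490]; cv2.imwrite(f'pics/{n}5.png',cv2.resize(t,None,fx=5,fy=5,interpolation=2))
E
```

```text
5.85 tcp [ 0.4803 -0.0273  0.1016] yaw x 7.38 z [ 0.001  0.002 -1.   ] F [2.2 5.6 0.4] T [ 1.21 -0.31 -0.07] w 0.0155 q [-29.  22.  34. 123. -19.  40.  25.]
```

View pics/side5.png

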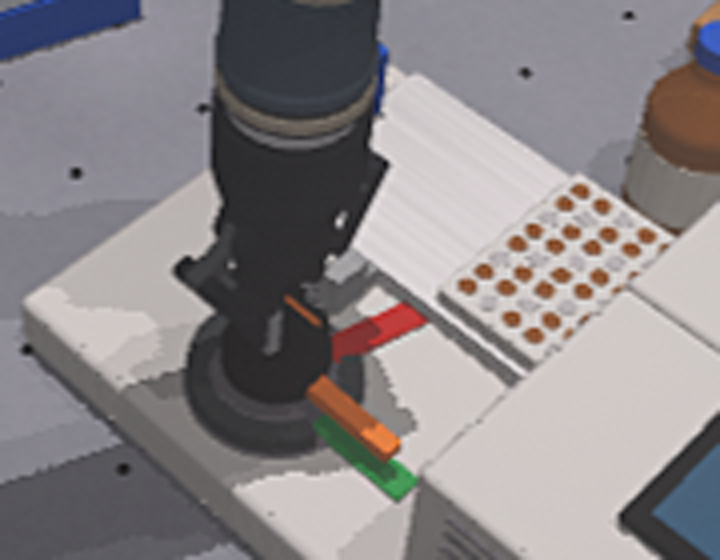

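View pics/top5.png

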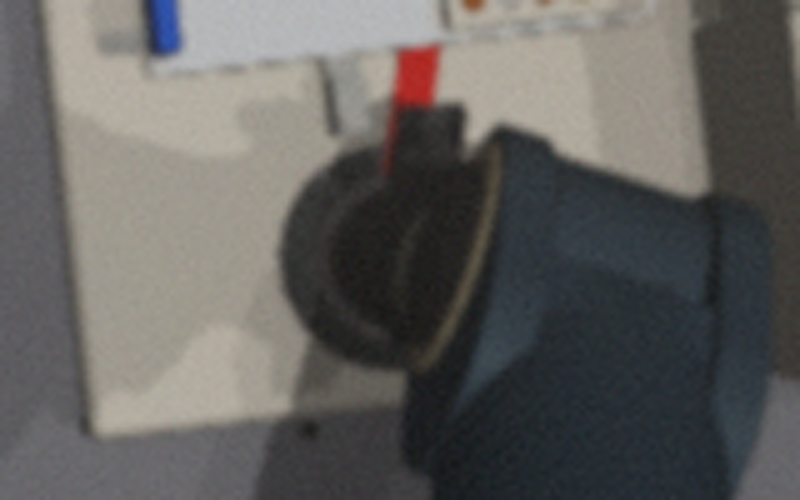

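The pointer lies over the green mark in the side view, parallel to it. Pushing down.

Call:
carry_out([
  [0,0,4,0],
  [0,0,4,0],
  [0,0,4,0],
  [0,0,4,0],
  [0,0,3,0],
  [0,0,0,0],
  [0,0,0,0],
  [0,0,0,0],
])

```text
time_s: 6.62
tcp_pos: [0.4804, -0.0273, 0.0837]
tool_rot: [[0.992, 0.128, 0.001], [0.128, -0.992, 0.003], [0.001, -0.003, -1.0]]
ft_force: [-1.5, 5.8, 11.8]
gripper_width: 0.0156
```

```bash
python3 - <<'E'
from st import *; show()
from bench import optics; import cv2
n='side'; im=optics.get_image(n)[:,:,::-1];t=im[190:330,260:440]; cv2.imwrite(f'pics/{n}6.png',cv2.resize(t,None,fx=4,fy=4,interpolation=2))
E
```

```text
6.6167 tcp [ 0.4804 -0.0273  0.0837] yaw x 7.37 z [ 0.001  0.003 -1.   ] F [-1.5  5.8 11.8] T [ 1.3   0.46 -0.05] w 0.0156 q [-28.  24.  32. 123. -21.  38.  26.]
```

View pics/side6.png

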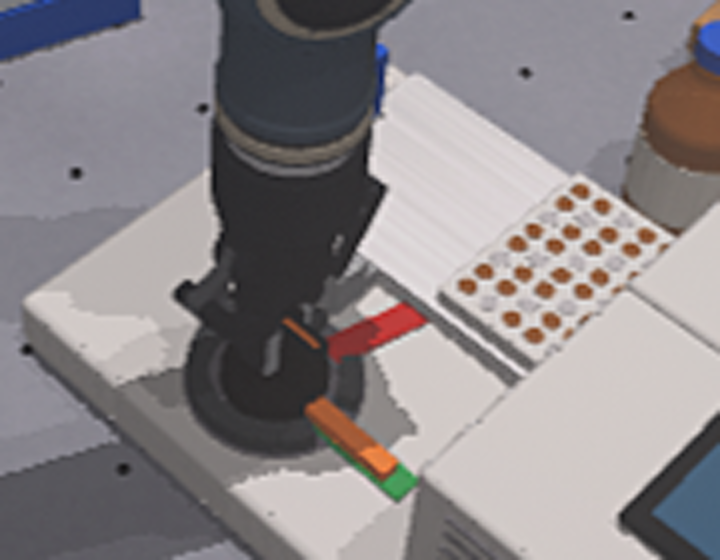

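Call:
carry_out([
  [0,0,2,0],
  [0,0,1,0],
  [0,0,0,0],
  [0,0,0,0],
])

```text
time_s: 7.0
tcp_pos: [0.4808, -0.0274, 0.0833]
tool_rot: [[0.992, 0.128, 0.001], [0.128, -0.992, 0.006], [0.002, -0.005, -1.0]]
ft_force: [-9.3, 5.4, 40.8]
gripper_width: 0.015
```

```bash
python3 - <<'E'
from st import *; show()
E
```

```text
7.0 tcp [ 0.4808 -0.0274  0.0833] yaw x 7.34 z [ 0.001  0.006 -1.   ] F [-9.3  5.4 40.8] T [ 1.52  2.3  -0.03] w 0.015 q [-28.  24.  32. 123. -21.  38.  27.]
```

The knob is hard against its bottom stop (41 N, 0.4 mm of travel). I'll relax, release and rise.

Call:
carry_out([
  [0,0,-2,0],
  [0,0,-1.5,0],
  [0,0,0,0],
])

```text
time_s: 7.25
tcp_pos: [0.4805, -0.0273, 0.0838]
tool_rot: [[0.992, 0.128, 0.002], [0.128, -0.992, 0.002], [0.002, -0.002, -1.0]]
ft_force: [0.3, 5.8, 6.6]
gripper_width: 0.0152
```

Call:
carry_out([
  [0,0,0,0],
  [0,0,0,0],
  [0,0,0,0],
  [0,0,0,0],
  [0,0,0,0],
], jaw=40)

```text
time_s: 7.67
tcp_pos: [0.4793, -0.0292, 0.0827]
tool_rot: [[0.992, 0.127, -0.0], [0.127, -0.992, -0.0], [-0.001, 0.0, -1.0]]
ft_force: [-0.5, -0.8, -0.7]
gripper_width: 0.04
```

Call:
carry_out([
  [0,0,-10,0],
  [0,0,-20,0],
  [0,0,-25,0],
  [0,0,-30,0],
  [0,0,-30,0],
  [0,0,0,0],
  [0,0,0,0],
])

```text
time_s: 8.25
tcp_pos: [0.4805, -0.0288, 0.1998]
tool_rot: [[0.992, 0.128, 0.004], [0.128, -0.992, 0.001], [0.004, -0.001, -1.0]]
ft_force: [0.6, 0.5, -0.6]
gripper_width: 0.0399
```

```bash
python3 - <<'E'
from st import *; show()
from bench import optics; import cv2
n='side'; im=optics.get_image(n)[:,:,::-1];t=im[190:330,260:440]; cv2.imwrite(f'pics/{n}7.png',cv2.resize(t,None,fx=4,fy=4,interpolation=2))
E
```

```text
8.25 tcp [ 0.4805 -0.0288  0.1998] yaw x 7.33 z [ 0.004  0.001 -1.   ] F [ 0.6  0.5 -0.6] T [-0.03  0.04  0.01] w 0.0399 q [-35.  13.  39. 118. -10.  52.  17.]
```

View pics/side7.png

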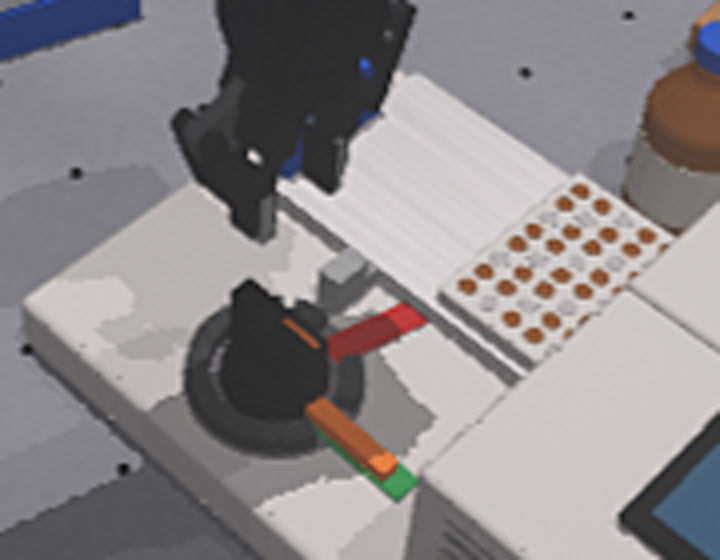

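The knob is down with the pointer on green. Next: jaws closed, to the outer side of the blue tab.

Call:
carry_out([
  [17.2,-17.5,0,0],
  [17.2,-17.5,0,0],
  [17.2,-17.5,0,0],
  [17.2,-17.5,0,0],
  [17.2,-17.5,0,0],
  [17.2,-17.5,0,0],
  [17.2,-17.5,0,0],
  [17.2,-17.5,0,0],
  [0,0,0,0],
  [0,0,0,0],
], jaw=0)

```text
time_s: 9.13
tcp_pos: [0.5974, 0.1287, 0.1957]
tool_rot: [[0.992, 0.13, -0.003], [0.13, -0.992, -0.002], [-0.004, 0.001, -1.0]]
ft_force: [0.3, 0.5, -0.1]
gripper_width: -0.0003
```

Call:
carry_out([
  [0,0,15,0],
  [0,0,15,0],
  [0,0,15,0],
  [0,0,0,0],
  [0,0,0,0],
])

```text
time_s: 9.55
tcp_pos: [0.5968, 0.1263, 0.1518]
tool_rot: [[0.992, 0.126, -0.003], [0.126, -0.992, -0.001], [-0.003, 0.001, -1.0]]
ft_force: [0.4, -0.5, 0.9]
gripper_width: 0.0001
```

```bash
python3 - <<'E'
from st import *; show([.6005,.122,.098])
from bench import optics; import cv2
n='side'; im=optics.get_image(n)[:,:,::-1];t=im[150:330,250:450]; cv2.imwrite(f'pics/{n}8.png',cv2.resize(t,None,fx=4,fy=4,interpolation=2)[:600])
n='top'; im=optics.get_image(n)[:,:,::-1];t=im[120:290,300:500]; cv2.imwrite(f'pics/{n}8.png',cv2.resize(t,None,fx=3.5,fy=3.5,interpolation=2))
E
```

```text
9.55 tcp [0.5968 0.1263 0.1518] yaw x 7.23 z [-0.003 -0.001 -1.   ] F [ 0.4 -0.5  0.9] T [0.   0.03 0.02] w 0.0001 q [-40.  29.  33. 104. -19.  54.   8.]
tool shift mm [ 3.3  4.7 53.8]
```

View pics/side8.png

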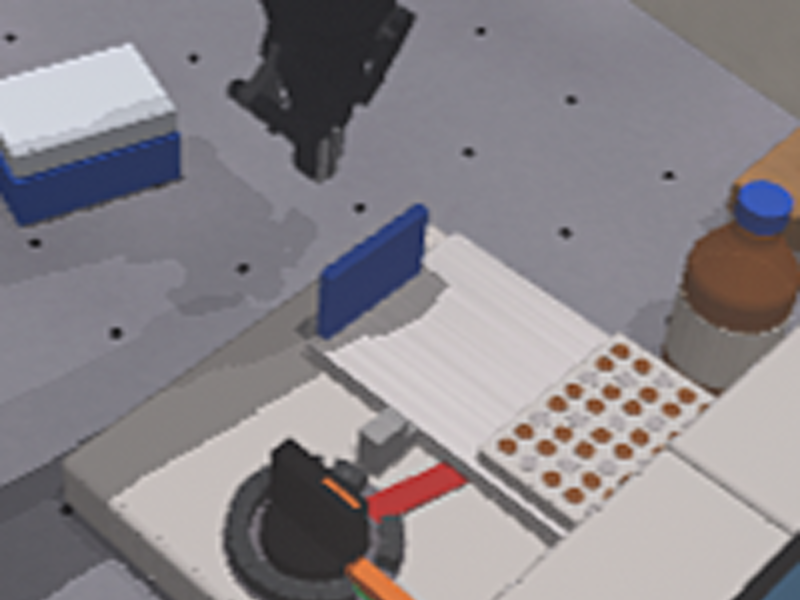

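View pics/top8.png

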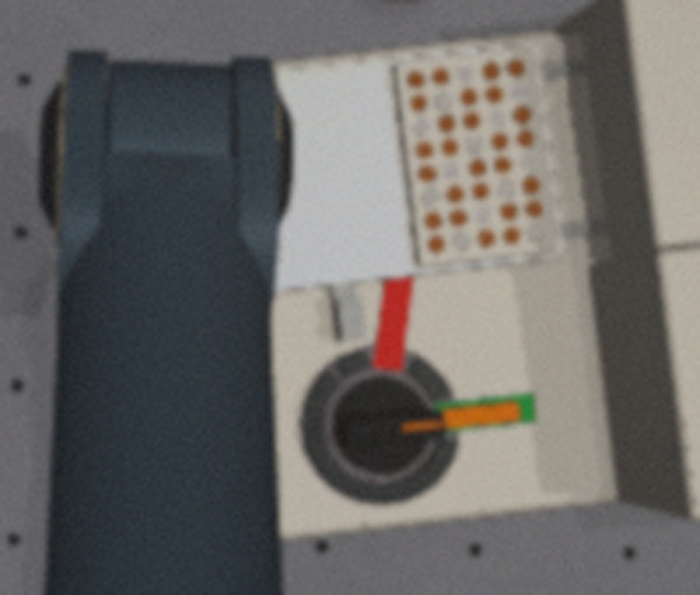

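The top view shows the pointer lying over the green mark, and the fingers are clear on the tab's outer side. Descending to push height.

Call:
carry_out([
  [1.5,0,13,0],
  [1.5,0,13,0],
  [0,0,13,0],
  [0,0,13,0],
  [0,0,0,0],
  [0,0,0,0],
])

```text
time_s: 10.15
tcp_pos: [0.6002, 0.1279, 0.0993]
tool_rot: [[0.992, 0.127, -0.003], [0.127, -0.992, -0.001], [-0.003, 0.001, -1.0]]
ft_force: [0.3, -0.6, -0.1]
gripper_width: -0.0002
```

Call:
carry_out([
  [0,5,0,0],
  [0,5,0,0],
  [0,5,0,0],
  [0,5,0,0],
  [0,5,0,0],
  [0,5,0,0],
  [0,0,0,0],
])

```text
time_s: 10.73
tcp_pos: [0.6052, 0.0968, 0.1011]
tool_rot: [[0.992, 0.126, 0.001], [0.126, -0.992, -0.0], [0.001, 0.0, -1.0]]
ft_force: [-1.0, 0.0, -0.7]
gripper_width: 0.0003
```

```bash
python3 - <<'E'
from st import *; show()
from bench import optics; import cv2
n='side'; im=optics.get_image(n)[:,:,::-1];t=im[150:330,250:450]; cv2.imwrite(f'pics/{n}9.png',cv2.resize(t,None,fx=4,fy=4,interpolation=2)[:600])
E
```

```text
10.7333 tcp [0.6052 0.0968 0.1011] yaw x 7.22 z [ 0.001 -0.    -1.   ] F [-1.   0.  -0.7] T [-0.02  0.06 -0.02] w 0.0003 q [-35.  32.  31. 105. -21.  48.  13.]
```

View pics/side9.png

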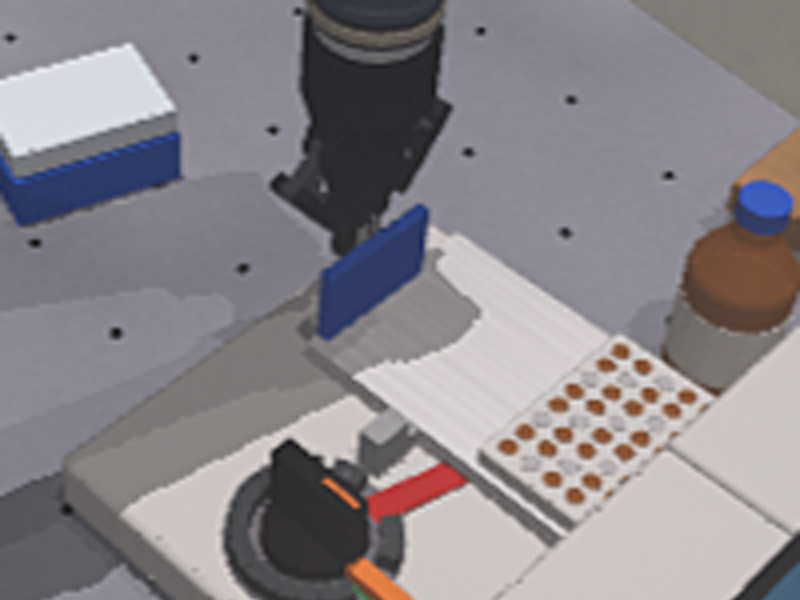

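The fingers are just behind the tab. Pushing along −y.

Call:
carry_out([
  [0,4,0,0],
  [0,4,0,0],
  [0,6,0,0],
  [0,7,0,0],
  [0,7,0,0],
  [0,7,0,0],
  [0,7,0,0],
  [0,7,0,0],
  [0,7,0,0],
  [0,7,0,0],
  [0,7,0,0],
  [0,7,0,0],
  [0,7,0,0],
  [0,7,0,0],
  [0,0,0,0],
])

```text
time_s: 12.03
tcp_pos: [0.6162, 0.0051, 0.101]
tool_rot: [[0.992, 0.125, -0.0], [0.125, -0.992, -0.002], [-0.001, 0.002, -1.0]]
ft_force: [-0.4, -0.2, 0.3]
gripper_width: -0.0
```

```bash
python3 - <<'E'
from st import *; show()
from bench import optics; import cv2
n='side'; im=optics.get_image(n)[:,:,::-1];t=im[150:330,250:450]; cv2.imwrite(f'pics/{n}10.png',cv2.resize(t,None,fx=4,fy=4,interpolation=2)[:600])
E
```

```text
12.0333 tcp [0.6162 0.0051 0.101 ] yaw x 7.18 z [-0.    -0.002 -1.   ] F [-0.4 -0.2  0.3] T [-0.02  0.02 -0.  ] w -0.0 q [-27.  33.  31. 105. -21.  48.  22.]
```

View pics/side10.png

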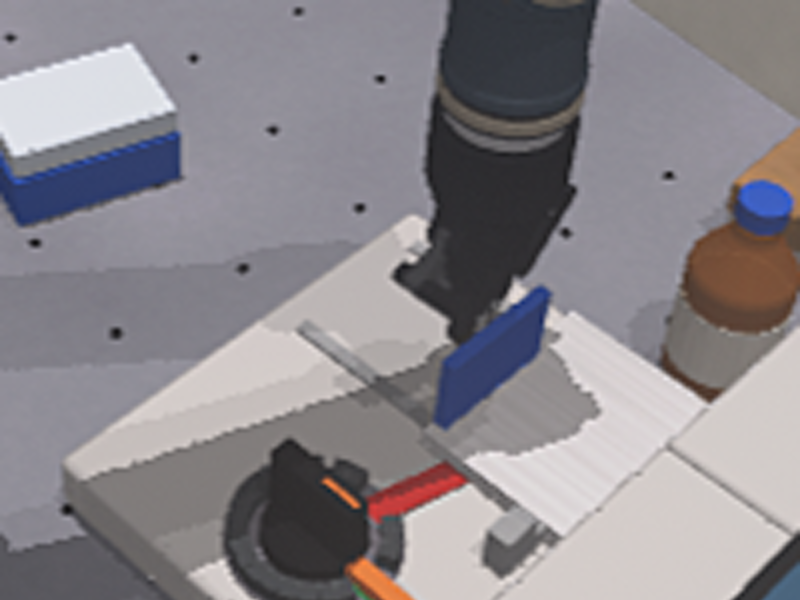

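The carriage slides freely past the old catch. Continuing to the stop.

Call:
carry_out([
  [0,4,0,0],
  [0,5,0,0],
  [0,5,0,0],
  [0,5,0,0],
  [0,4,0,0],
  [0,3,0,0],
  [0,2,0,0],
  [0,2,0,0],
  [0,0,0,0],
])

```text
time_s: 12.83
tcp_pos: [0.6191, -0.0182, 0.1005]
tool_rot: [[0.992, 0.13, -0.004], [0.13, -0.992, 0.005], [-0.003, -0.006, -1.0]]
ft_force: [-4.8, 8.4, 4.4]
gripper_width: -0.0001
```

Call:
carry_out([
  [0,2,0,0],
  [0,2,0,0],
  [0,2,0,0],
  [0,0,0,0],
])

```text
time_s: 13.17
tcp_pos: [0.6191, -0.0182, 0.1005]
tool_rot: [[0.991, 0.133, -0.007], [0.133, -0.991, 0.013], [-0.005, -0.014, -1.0]]
ft_force: [-8.6, 17.5, 7.5]
gripper_width: -0.0001
```

```bash
python3 - <<'E'
from st import *; show()
from bench import optics; import cv2
for n in('side','top'):
    im=optics.get_image(n)[:,:,::-1]
    cv2.imwrite(f'pics/{n}11.png',cv2.resize(im[170:350,270:470] if n=='side' else im[100:290,310:510],None,fx=3.1,fy=3.1,interpolation=2))
E
```

```text
13.1667 tcp [ 0.6191 -0.0182  0.1005] yaw x 7.65 z [-0.007  0.013 -1.   ] F [-8.6 17.5  7.5] T [ 3.48  1.61 -0.03] w -0.0001 q [-23.  33.  30. 104. -22.  49.  25.]
```

View pics/side11.png

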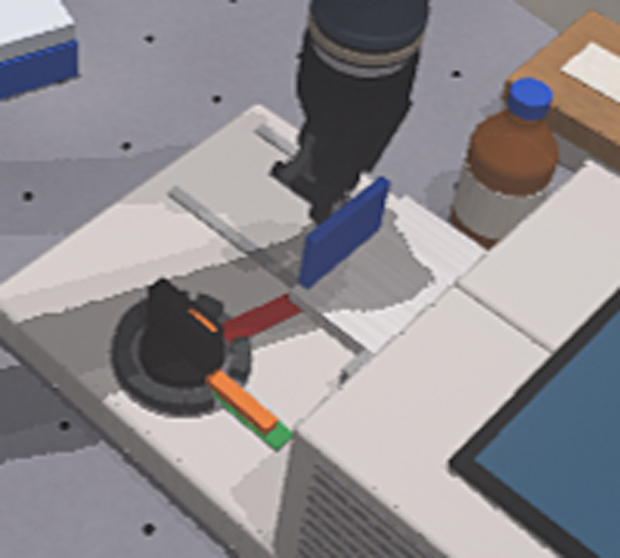

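View pics/top11.png

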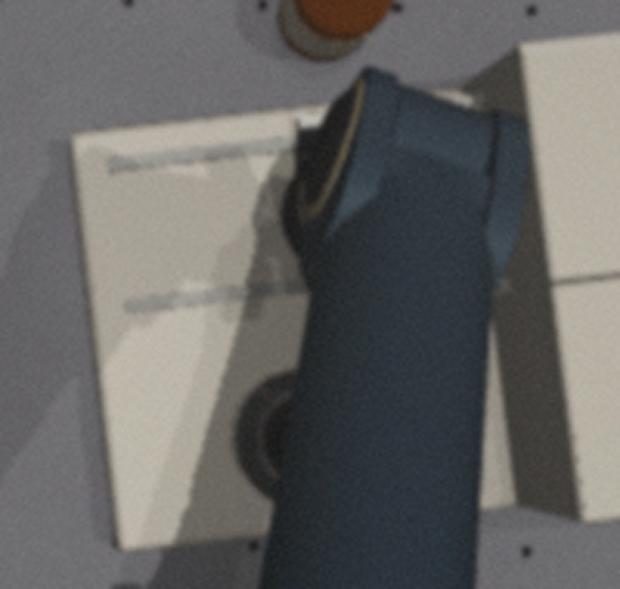

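```bash
python3 - <<'E'
from fit2 import *
c2=lambda *u:crop(u,3.1,(270,170))
for nm,u in [('init',sc(264,106)),('init',sc(358,43)),('now',c2(302,243)),('now',c2(386,181))]:
    print(nm,inv(onz2('side',u,.12)))
E
```

```text
[ 0.57226276 -0.07032945  0.13260074 -0.03409163 -0.03679984]
[[ 0.8 -2.9]
 [ 1.   0.7]
 [-0.8 -1.3]
 [-1.2 -0.1]
 [ 1.5  1.2]
 [ 0.2  1.8]
 [-0.8 -2.5]
 [-2.   0.3]
 [ 0.4 -4.7]
 [ 0.1 -0.3]
 [ 2.8 -0.7]]
init [ 10.1 145.2]
init [ 93.2 143.6]
now [ 4.2 28.5]
now [92.9 25.4]
```

Call:
carry_out([
  [0,2,0,0],
  [0,2,0,0],
  [0,0,0,0],
  [0,0,0,0],
])

```text
time_s: 13.6
tcp_pos: [0.6191, -0.0182, 0.1005]
tool_rot: [[0.991, 0.136, -0.009], [0.136, -0.991, 0.018], [-0.007, -0.019, -1.0]]
ft_force: [-10.7, 24.7, 11.6]
gripper_width: -0.0001
```

The carriage moved 117 mm, which gives 130 if it started at ~13. It stays put under 25 N, against 2.5 N of friction, so it's at its stop. Backing off and raising.

Call:
carry_out([
  [0,-6,0,0],
  [0,-8,0,0],
  [0,-10,0,0],
  [0,-12,0,0],
  [0,-15,0,0],
  [0,0,0,0],
])

```text
time_s: 14.1
tcp_pos: [0.6153, 0.0224, 0.1005]
tool_rot: [[0.991, 0.131, 0.0], [0.131, -0.991, 0.001], [0.0, -0.001, -1.0]]
ft_force: [0.3, 0.7, 0.6]
gripper_width: 0.0003
```

Call:
carry_out([
  [0,0,-20,0],
  [0,0,-25,0],
  [0,0,-25,0],
  [0,-25,-25,0],
  [0,-30,-20,0],
  [0,-30,0,0],
  [0,-30,0,0],
  [0,0,0,0],
  [0,0,0,0],
])

```text
time_s: 14.85
tcp_pos: [0.6004, 0.1347, 0.2156]
tool_rot: [[0.991, 0.131, 0.0], [0.131, -0.991, -0.0], [0.0, 0.0, -1.0]]
ft_force: [0.1, -1.3, -0.4]
gripper_width: -0.0002
```

```bash
python3 - <<'E'
from st import *; show()
from bench import optics; import cv2
for n in('side','top'):
    im=optics.get_image(n)[:,:,::-1]; cv2.imwrite(f'pics/{n}12.png',im)
    cv2.imwrite(f'pics/{n}12c.png',cv2.resize(im[170:350,270:470] if n=='side' else im[100:290,310:510],None,fx=3.1,fy=3.1,interpolation=2))
E
```

```text
14.85 tcp [0.6004 0.1347 0.2156] yaw x 7.54 z [ 0. -0. -1.] F [ 0.1 -1.3 -0.4] T [-0.02 -0.02 -0.01] w -0.0002 q [-41.  25.  34.  99. -15.  60.   5.]
```

View pics/side12.png

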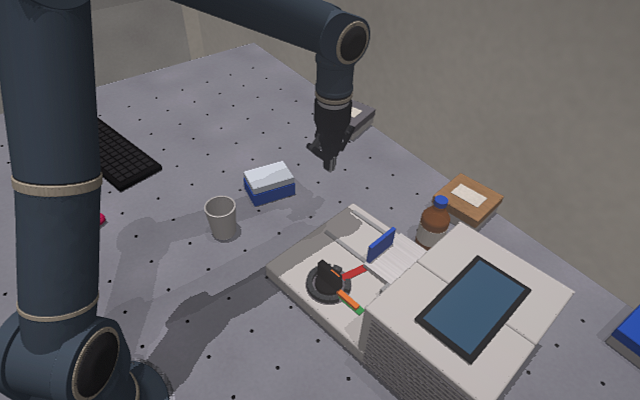

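View pics/top12c.png

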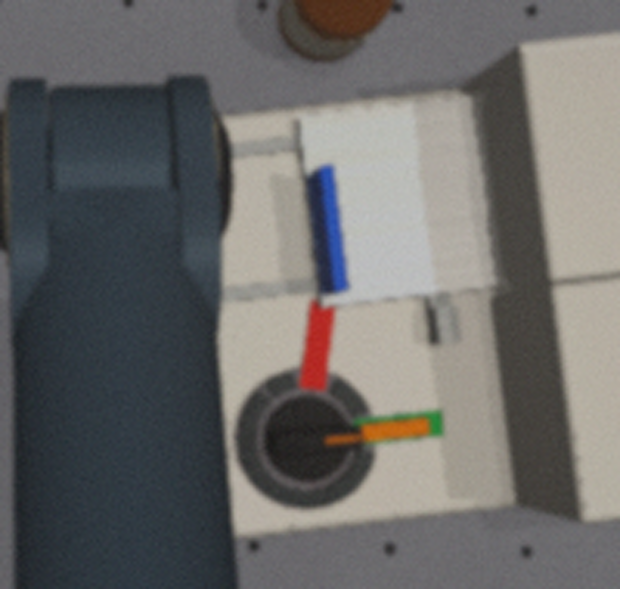

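View pics/side12c.png

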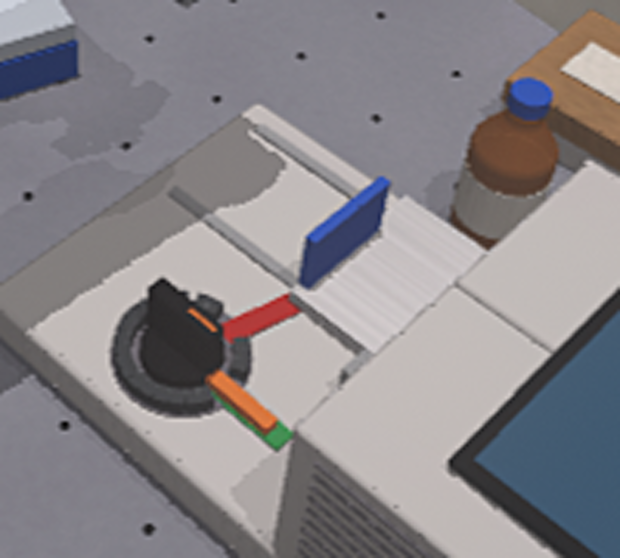

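Both views agree: pointer on green, knob down, tab at the hood side, and bottle, tip box and beaker unmoved. Handing in.

```bash
python3 -c "
from bench import workorder; print(workorder.job_done())"
```

```text
the job is handed in; nothing more can be done
None
```

I did the job in the order asked and handed it in at about 15 s, with the gripper clear of everything.

**Lock knob:** I pulled it up 18 mm, turned it about 72° clockwise and pushed it down. It ended at the height where I first gripped it, and pressing with 41 N moved it only 0.4 mm. Both cameras show the pointer lying over the green mark.

**Carriage:** I pushed it by the blue tab until it stopped. It did not move further when I raised the push to about 25 N. The images show 117 mm of travel. That matches the full 130 mm only if it started about 13 mm in, which is within the stated range but which I did not measure separately.

**Other items:** The bottle, tip box and beaker look unmoved in the last side view.

**Checks that disagreed:** The imager pose fit left errors of a few pixels. It put the knob axis 3–6 mm from where I saw it directly, so I used the direct view. My readings of the tab's sideways position also differ by up to 6 mm between pictures, which I took as reading error.

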